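Clamp the child-safe bottle and open it

ROBOT

A 6-joint arm with a two-finger parallel gripper is mounted at the origin on a cart in front of the work surface, level with it; the furniture and walls round the work are solid. World frame = base frame: x ahead of the robot, y to its left, z up, the work surface at z = 0. Lengths are in m, angles in rad, forces in N, time in s.
With the tool pointing down it reaches from about 0.35 to 0.775 m from the base axis. Payload 5.5 kg.
Tool frame: the origin (TCP) lies at the very end of the fingers, on their centre line; the grasp point (between the pads) lies 19 mm behind it; x points along the fingers, y is the direction in which the jaws open and shut, and the axes are right-handed (so a half turn about x gives the same grasp; the last joint's range is limited). The gripper opens to 85 mm and grips with 20 to 120 N. Pads are 22 mm wide; open, the fingers measure 114 mm over their backs; the gripper's body (76 mm by 85 mm) begins 54 mm behind the grasp point. The pads swing forward as they close: fully open they stand 13 mm farther back than shut.
Start: joints at [-0.14, 0.313, 0.046, 1.304, 0, 1.431], TCP at [0.575, -0, 0.231] pointing down, gripper open.
Joint ranges: [-2.76, 2.76], [-0.86, 1.69], [-1.03, 1.26], [-2.2, 2.34], [-1.47, 1.5], [-3.14, 3.14]. Speed limits (rad/s): [2.57, 2.57, 3.14, 3.14, 3.14, 3.14].

INTERFACE

Orientations are given as a unit quaternion [w, x, y, z].
In Python, from workcell import env gives the robot as it stands.
- The arm moves only by the tool servo_tool, never from a script. Its argument "increments" is a list of rows, each an object with "offset": the shift along the tool's x, y, z in cm, a list of three; "yaw": the turn about the tool's x in degrees. In form: [{"offset": [x, y, z], "yaw": yaw}, ...]. A call has exactly 8 rows; each row is the pose to reach, as a shift and turn from the pose commanded when the call began, along the tool's axes at that moment; what a row does not reach only later rows make up. A row lasts 1/10 s, in which the tool goes at most 50 mm and 8.59 degrees, less where a joint would pass 70% of its speed; a pose out of reach is approached as far as the arm can. A call with a gripper value outside its range is refused whole. "claw" is the opening, from 0 (shut) to 1 (fully open), set as the call begins (left out, the last holds). The fingers move at their own pace and stop on an object; "force" is the grip in N (left out, the last holds). Time passes only in rows, so rows that repeat a pose let the fingers close, or fill a call up. It gives the time, the measured TCP pose, the force and the opening at its end, in the units of the state.
- env.get_state(): the state, without advancing time (a new reading comes with each control period).
- env.read_camera(name): name is "scene" or "side" or "wrist"; returns (picture, depth): 420x560x3 uint8, red, green, blue; 420x560 float32, m along the optical axis (not along the pixel's ray), 0 where there is no reading.
- env.camera_model(name): a dict with "vertical_fov" (degrees; the focal length in pixels is half the picture's height over the tangent of half this angle, whatever the lens; pixels are square), "cx", "cy" (the principal point, pixels), "world_from_camera" (4x4, takes a point from camera to world coordinates). Camera axes: x right, y up, looking along -z (the intrinsics and any distortion apply to the point x, -y, -z); pixel columns grow to the right and rows downward; lengths in m; the calibration is good to about 2 mm. A picture is of the moment at which its call begins: read the wrist's pose just before it. camera_model takes no time and is no camera call; for the wrist camera it gives the pose at the moment of the call.
- env.hand_in(): hands the job in, once; it reports no verdict.
The state is a dict: "clock": time; "joint_pos": joint angles; "qvel": joint speeds; "tau": joint torques, N m; "tcp_pos": TCP position; "orientation": TCP orientation; "wrist_force": force on the tool from outside, world axes, zero at the start; "ft_torque": the same for the moment, N m; "finger_gap": finger opening in m.
Only numpy, scipy, OpenCV 4.12 (cv2) and the standard library are available. Lean on these libraries where they do the work, as an engineer would, in place of code of your own. Each camera call takes 0.05 s, during which the arm holds its last target.

TASK

Fix the square tablet bottle in the bottle clamp by turning the clamp's handwheel clockwise, over several grasps, all the way to its stop. Then press the bottle's safety cap down, twist it about a quarter turn anticlockwise while it is down, and lift it off. Finish while still holding the cap level in the gripper, clear above the bottle by about ten centimetres, with the bottle left upright in the closed clamp and the things round it left alone.

Things in the scene. Friction and masses are not known exactly. Their poses are not given: they have to be found in the camera images.
- clamp: bottle clamp fixed on the table: grey base plate 94 x 202 x 10 mm, a fixed aluminium jaw 70 mm wide and 60 mm high, a sliding jaw facing it, and a column that carries the handwheel. Origin: at table height under the place of the clamped bottle; z up; the fixed jaw's face is at y = -32 mm, the handwheel's axis at y = +110 mm, x = 0; the bottle stands on the plate (z = 10 mm)
- clamp_wheel (a joint): angle of the handwheel in rad: 0 fully open, grows clockwise seen from above, stop at 3.6. It starts between 0 and 0.5. It stays where it is left (friction 0.15 N m, at most 0.1 N m more once the jaw presses). It drives the sliding jaw 4 mm per rad; the pad meets the bottle at about 2.5
- wheel_grip (a point): centre of the black handwheel, 94 mm above the table. The wheel is round, 60 mm across (scalloped rim), 22 mm thick (z 83 to 105 mm), axis vertical; grasp it across its diameter at any yaw. It turns on a column 24 mm thick; nothing is above it, and the jaws (60 mm high) end 45 mm from its axis. A steel bar on its top shows the angle
- jaw_pad: rubber pad 66 x 6 x 42 mm on the sliding jaw, on springs (4 N per mm): when the wheel is at its stop it presses the bottle against the fixed jaw with about 17 N
- bottle: white square plastic bottle, 64 x 64 mm, 70 mm high, with a round shoulder to 80 mm and a neck 30 mm across; loose, 0.2 to 0.4 kg, standing between the jaws with about 10 mm of play, cap on. Origin: centre of its underside; z up. Clamping shifts it up to 8 mm and squares it to the jaws
- cap: grey twelve-sided push-and-turn cap, 52 mm across the flats, 54 mm over corners, 27.5 mm high, 0.03 kg, a separate part. Origin: centre of its lower rim, 90 mm above the bottle's underside while locked; z up; flats face its x axis and every 30 degrees. It comes free when turned about 50 degrees; 60 to 120 is good. Clockwise it does not turn; locked, it cannot be pulled off
- tumbler: clear glass, 76 mm across, 86 mm high; bystander, leave it alone. Origin: centre of its underside
- jar: glass jar with dark lid, 70 mm across, 86 mm high; bystander, leave it alone. Origin: centre of its underside
- egg_timer: kitchen timer, 52 mm across, 58 mm high; bystander, leave it alone. Origin: centre of its underside
- cap_top (a point): centre of the cap's top face, 127.5 mm above the table while locked. Two hooks in the cap sit under two lugs of the neck; a spring pushes the cap up against them with about 5 N, plus 0.6 N per mm. Push it down at least 5 mm (8 N; it bottoms at 7.5 mm, 10 N), keep it down and turn it anticlockwise seen from above

How it is judged:
By the outcome, as a careful person would: the job done as asked, in the order asked, and still so for the second after the job is handed in, while the arm keeps its last pose, push and grip.
It also fails if it takes over 61 s, if anything falls off the work surface, if the arm or the gripper's body presses on something with over 40 N, if the wrist force passes 120 N, or if a joint passes its speed limit or range.

## Working session

There is one attempt and no reset: what is moved stays moved. The work goes in short steps, Python scripts to look and compute and a tool call to move; the robot and the scene stay as the last step left them, time stands still between calls to the robot, and variables do not carry over. Pictures are saved under pics/ and viewed, and the job is handed in when it is done.

Besides the shell and the picture viewer there is one more tool, called after "Emit:" by a JSON object that holds its "name" and its "arguments". servo_tool: Moves the arm, as the interface text tells. Its arguments: {"type":"object","properties":{"increments":{"type":"array","items":{"type":"object","properties":{"offset":{"type":"array","items":{"type":"number"}},"yaw":{"type":"number"}}}},"claw":{"type":"number"},"force":{"type":"number"}},"required":["increments"]}

```bash
ls; mkdir -p pics; python3 - <<'E'
from workcell import env
import cv2
s=env.get_state()
for k,v in s.items(): print(k,v)
import numpy as np
for n in ["scene","side","wrist"]:
    m=env.camera_model(n); print(n,m)
    p,d=env.read_camera(n); cv2.imwrite(f"pics/{n}0.png",p[:,:,::-1]); np.save(f"pics/{n}0.npy",d)
E
```

```text
pics
clock 0.0
joint_pos [-1.39629753e-01  3.13993467e-01  4.49369986e-02  1.30360152e+00
  4.08922253e-05  1.43117323e+00]
qvel [-0.00084266  0.0005609  -0.00128103  0.00063157 -0.00201033  0.00165966]
tau [-2.90074182e-03 -4.80629075e+01  2.98531097e+01  1.95313990e-02
 -3.83516899e-04 -4.27451073e-05]
tcp_pos [5.74469422e-01 6.02298646e-05 2.30395660e-01]
orientation [ 0.49946375  0.49961689  0.50053247 -0.50038602]
wrist_force [ 0.42196053 -0.37887268 -0.19587541]
ft_torque [0.04023734 0.00676617 0.04456726]
finger_gap 0.08523119601396716
scene {'vertical_fov': 44.511925567004106, 'cx': 279.5187537796353, 'cy': 208.68098205498595, 'world_from_camera': array([[ 0.73613688,  0.32273424, -0.59493286, -0.06831294],
       [-0.67673375,  0.33593173, -0.6551193 , -0.84702462],
       [-0.0115726 ,  0.88486862,  0.46569689,  0.60337264],
       [ 0.        ,  0.        ,  0.        ,  1.        ]])}
side {'vertical_fov': 42.86683761886476, 'cx': 283.523551036179, 'cy': 216.8687268438477, 'world_from_camera': array([[ 0.99637634,  0.05785377, -0.06234678,  0.47681213],
       [-0.08131041,  0.43282689, -0.8978026 , -1.21475492],
       [-0.0249559 ,  0.89961871,  0.43596259,  0.63762219],
       [ 0.        ,  0.        ,  0.        ,  1.        ]])}
wrist {'vertical_fov': 71.88443331770247, 'cx': 284.59589967277395, 'cy': 212.0326425635641, 'world_from_camera': array([[ 9.99998880e-01, -7.31977765e-04,  1.30520076e-03,
         5.73737822e-01],
       [ 3.57512265e-04,  9.63805903e-01,  2.66604675e-01,
         6.73302850e-02],
       [-1.45310889e-03, -2.66603910e-01,  9.63805086e-01,
         3.74030763e-01],
       [ 0.00000000e+00,  0.00000000e+00,  0.00000000e+00,
         1.00000000e+00]])}
```

View pics/scene0.png

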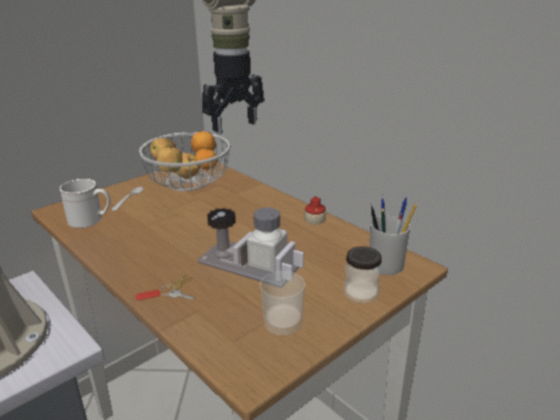

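View pics/side0.png

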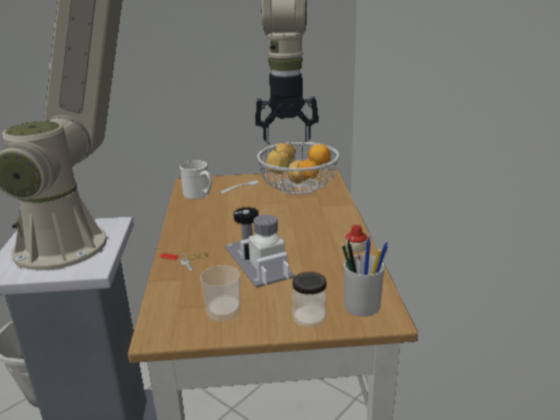

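View pics/wrist0.png

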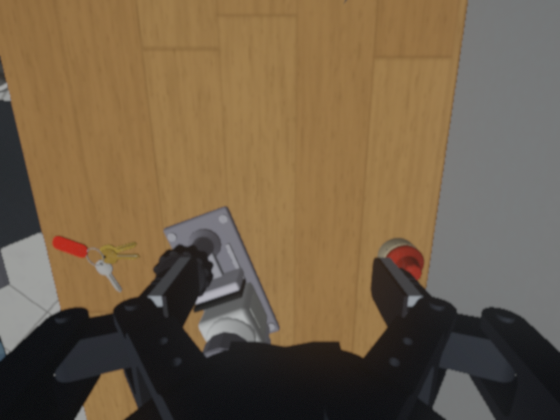

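```bash
cat > h.py <<'E'
import numpy as np, cv2
def K(m): return 210/np.tan(np.radians(m["vertical_fov"]/2))
def cloud(m,d):
    f=K(m); v,u=np.mgrid[0:420,0:560]
    P=np.stack([(u-m["cx"])/f*d,-(v-m["cy"])/f*d,-d],-1)
    T=m["world_from_camera"]; W=P@T[:3,:3].T+T[:3,3]; W[d<=0]=np.nan; return W
def ray(m,u,v,z):
    f=K(m);T=m["world_from_camera"]; r=T[:3,:3]@np.array([(u-m["cx"])/f,-(v-m["cy"])/f,-1]); o=T[:3,3]
    return o+r*(z-o[2])/r[2]
E
python3 - <<'E'
from h import *
from workcell import env
for n in ["scene","side"]:
    m=env.camera_model(n); d=np.load(f"pics/{n}0.npy"); p=cv2.imread(f"pics/{n}0.png")
    W=cloud(m,d)
    print(n,"wheel",ray(m,*((221,217) if n=="scene" else (246,214)),.105),"captop",ray(m,*((267,216) if n=="scene" else (265.5,222)),.1275))
    for nm,(u,v,h) in {"wheel":((221,217,20) if n=="scene" else (246,214,18)),"cap":((267,219,20) if n=="scene" else (266,225,18))}.items():
        R=W[v-h:v+h,u-h:u+h].reshape(-1,3); R=R[~np.isnan(R[:,0])]
        lo,hi=(.098,.112) if nm=="wheel" else (.121,.135)
        Q=R[(R[:,2]>lo)&(R[:,2]<hi)]
        print(nm,len(Q),Q.mean(0),Q.min(0),Q.max(0),R[:,2].max())
    c=p; x0,y0=(180,180) if n=="scene" else (210,190)
    cv2.imwrite(f"pics/{n}0c.png",cv2.resize(c[y0:y0+120,x0:x0+150],None,fx=5,fy=5,interpolation=cv2.INTER_CUBIC))
p=cv2.imread("pics/wrist0.png");cv2.imwrite("pics/wrist0c.png",cv2.resize(p[190:350,130:300],None,fx=3.7,fy=3.7,interpolation=cv2.INTER_CUBIC))
E
```

```text
scene wheel [ 0.45820112 -0.09034327  0.105     ] captop [ 0.50146898 -0.18320401  0.1275    ]
wheel 349 [ 0.46417717 -0.08085018  0.10312156] [ 0.43689504 -0.10850202  0.09812071] [ 0.49547807 -0.04867099  0.10764345] 0.10764345058349128
cap 324 [ 0.50611147 -0.17576892  0.12666365] [ 0.48208695 -0.20005724  0.12105682] [ 0.53359353 -0.14578335  0.13095872] 0.13095872180884593
side wheel [ 0.46783846 -0.09114614  0.105     ] captop [ 0.50925427 -0.18429308  0.1275    ]
wheel 281 [ 0.46830055 -0.08834748  0.10462921] [ 0.437542   -0.19534586  0.09801047] [ 0.50280233 -0.04677161  0.11198643] 0.1311534090909925
cap 273 [ 0.50946805 -0.17672077  0.1276393 ] [ 0.4844142  -0.19927989  0.12113754] [ 0.53510365 -0.14447644  0.13146816] 0.13146815694631642
```

View pics/scene0c.png

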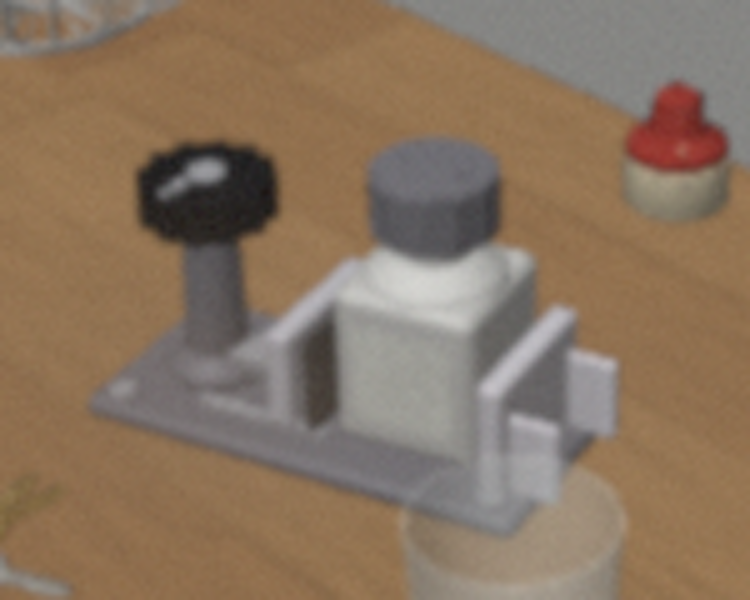

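View pics/side0c.png

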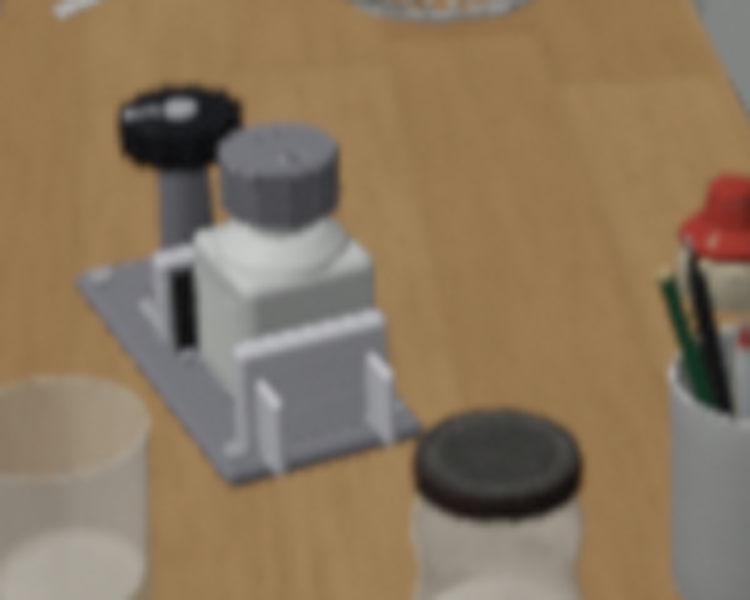

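View pics/wrist0c.png

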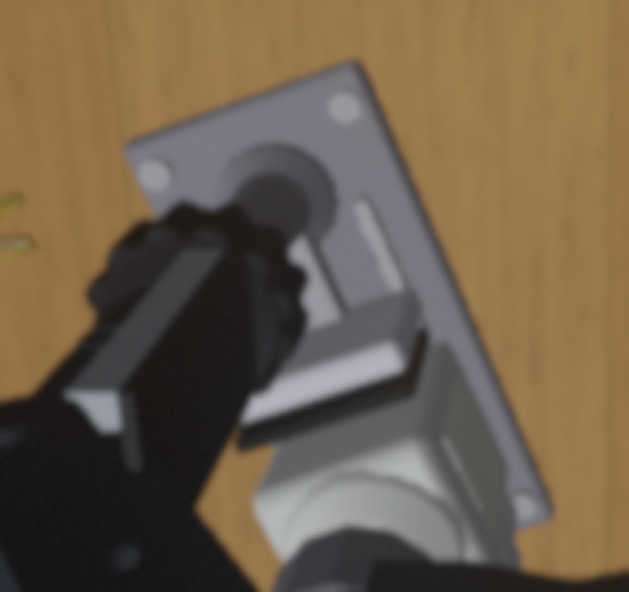

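```bash
python3 - <<'E'
from h import *
from workcell import env
px={"scene":[(221.4,214,.107),(266.9,214,.1275)],"side":[(246.4,211.4,.107),(265.8,220.3,.1275)]}
O=[]
for n in ["scene","side"]:
    m=env.camera_model(n); d=np.load(f"pics/{n}0.npy"); p=cv2.imread(f"pics/{n}0.png"); W=cloud(m,d)
    for q in px[n]: print(n,ray(m,*q).round(4))
    hsv=cv2.cvtColor(p,cv2.COLOR_BGR2HSV)
    # dark wheel mask
    u,v=(221,217) if n=="scene" else (246,214)
    mk=np.zeros((420,560),np.uint8); mk[v-22:v+22,u-20:u+20]=(p[v-22:v+22,u-20:u+20].max(-1)<62)
    _,L,S,C=cv2.connectedComponentsWithStats(mk); k=1+S[1:,4].argmax(); print("dark bbox",S[k],C[k])
    Q=W[(L==k)]; Q=Q[(Q[:,2]>.100)&(Q[:,2]<.112)]
    (c,r)=cv2.minEnclosingCircle(Q[:,:2].astype(np.float32)); print("dark pts top",len(Q),Q.mean(0),np.median(Q[:,2]),c,r)
    # cap grey top by depth
    Q=W.reshape(-1,3); Q=Q[(abs(Q[:,2]-.1285)<.004)&(abs(Q[:,0]-.508)<.05)&(abs(Q[:,1]+.174)<.05)]
    (c,r)=cv2.minEnclosingCircle(Q[:,:2].astype(np.float32)); print("cap",len(Q),Q.mean(0),c,r)
E
```

```text
scene [ 0.4644 -0.0837  0.107 ]
scene [ 0.5067 -0.1769  0.1275]
dark bbox [208 209  27  20 363] [221.68044077 219.15426997]
dark pts top 205 [ 0.46471724 -0.08374176  0.10327074] 0.10323921034128236 (0.4643901288509369, -0.0811382457613945) 0.027908949181437492
cap 275 [ 0.50779812 -0.17379549  0.1273256 ] (0.5102055668830872, -0.17299501597881317) 0.027740536257624626
side [ 0.4691 -0.0813  0.107 ]
side [ 0.5103 -0.1761  0.1275]
dark bbox [234 208  24  18 249] [245.91164659 216.43373494]
dark pts top 141 [ 0.47035667 -0.08739629  0.10448923] 0.10472806310256311 (0.46682313084602356, -0.08172472566366196) 0.028810806572437286
cap 238 [ 0.50935488 -0.17477726  0.12837437] (0.5088597536087036, -0.1717950999736786) 0.02855719067156315
```

Emit:
{"name": "servo_tool", "arguments": {"increments": [{"offset": [1, -1.5, 1.1], "yaw": -6}, {"offset": [2, -3, 2.3], "yaw": -12}, {"offset": [3, -5, 3.7], "yaw": -18}, {"offset": [4.5, -7, 5.3], "yaw": -24}, {"offset": [6, -9, 6.8], "yaw": -30}, {"offset": [7.5, -10.3, 7.8], "yaw": -36}, {"offset": [8.5, -10.85, 8.2], "yaw": -40}, {"offset": [8.5, -10.85, 8.2], "yaw": -40}], "claw": 1, "force": 40}}

```text
clock: 0.95
tcp_pos: [0.4645, -0.082, 0.1448]
orientation: [0.639, 0.299, 0.642, -0.299]
wrist_force: [-0.1, 0.0, 0.1]
finger_gap: 0.085
```

```bash
python3 - <<'E'
from workcell import env
import cv2
s=env.get_state(); print(s["tcp_pos"],s["joint_pos"],s["orientation"],s["wrist_force"])
for n in ["scene","wrist"]:
    p,d=env.read_camera(n); p=p[:,:,::-1]
    if n=="scene": p=cv2.resize(p[150:310,150:350],None,fx=3.7,fy=3.7,interpolation=cv2.INTER_CUBIC)
    cv2.imwrite(f"pics/{n}1.png",p)
E
```

```text
[ 0.46449152 -0.08202709  0.14483437] [-3.45179617e-01  1.64683009e-01 -3.65603725e-01  1.04399516e+00
 -6.89329682e-05  5.28791934e-01] [ 0.6394351   0.29911721  0.64188492 -0.2993917 ] [-0.06561412  0.03230616  0.08585775]
```

View pics/scene1.png

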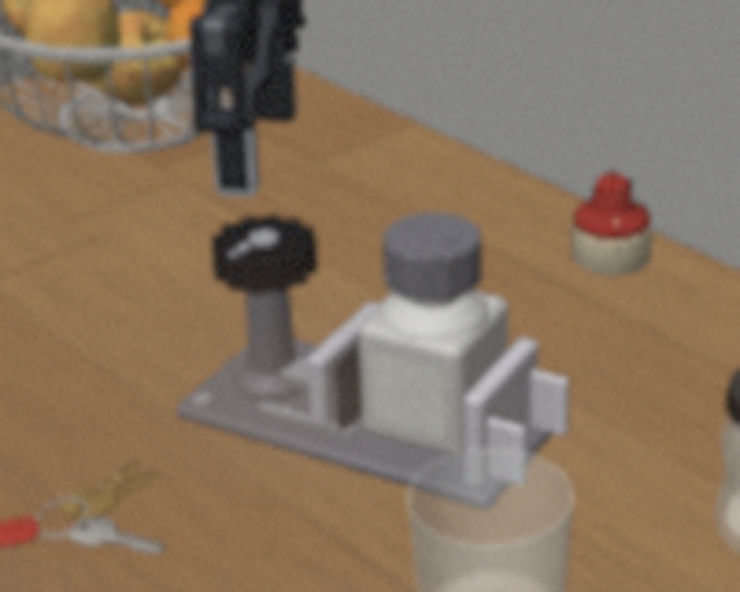

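View pics/wrist1.png

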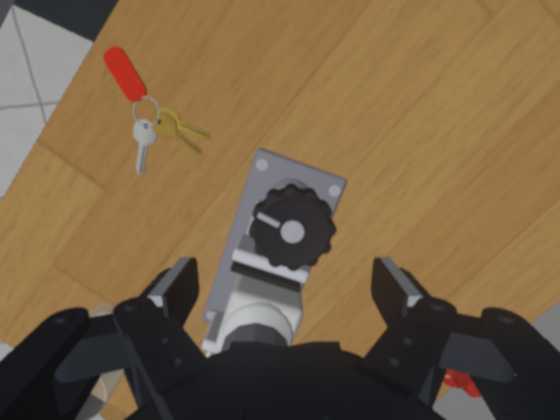

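```bash
python3 - <<'E'
from h import *
from workcell import env
m=env.camera_model("wrist"); p=cv2.imread("pics/wrist1.png")
mk=np.zeros((420,560),np.uint8); mk[170:290,235:350]=(p[170:290,235:350].max(-1)<60)
_,L,S,C=cv2.connectedComponentsWithStats(mk); k=1+S[1:,4].argmax(); print(S[k],C[k])
cn,_=cv2.findContours((L==k).astype(np.uint8),0,2); c=max(cn,key=cv2.contourArea)
print(cv2.fitEllipse(c))
print(ray(m,292,231,.107)); (x,y),_,_=cv2.fitEllipse(c); print(ray(m,x,y,.100))
h=ray(m,292,231,.107);b=ray(m,262,216,.107);print("bar deg ccw",np.degrees(np.arctan2(*(b-h)[[1,0]])))
for q in [(249,228),(337,228)]: print(ray(m,*q,.1))
# plate corners
print([ray(m,*q,.01) for q in [(261,149),(346,181)]])
# cap from wrist
E
```

```text
[ 250  184   85   85 4442] [293.23502927 226.49234579]
((291.924560546875, 226.804443359375), (80.193603515625, 81.29566192626953), 41.53446578979492)
[ 0.46705679 -0.07619063  0.107     ]
[ 0.46675208 -0.0756382   0.1       ]
bar deg ccw -167.8738330411201
[ 0.44455244 -0.09532769  0.1       ]
[ 0.49122214 -0.05631814  0.1       ]
[array([ 0.41530419, -0.05670668,  0.01      ]), array([ 0.4978941, -0.0274195,  0.01     ])]
```

Emit:
{"name": "servo_tool", "arguments": {"increments": [{"offset": [1, 0.1, -0.1], "yaw": 0}, {"offset": [2, 0.2, -0.1], "yaw": 0}, {"offset": [3.2, 0.2, -0.1], "yaw": 0}, {"offset": [4.4, 0.2, -0.1], "yaw": 0}, {"offset": [5.6, 0.2, -0.1], "yaw": 0}, {"offset": [6.6, 0.2, -0.1], "yaw": 0}, {"offset": [7.2, 0.2, -0.1], "yaw": 0}, {"offset": [7.2, 0.2, -0.1], "yaw": 0}]}}

```text
clock: 1.85
tcp_pos: [0.4667, -0.0797, 0.0733]
orientation: [0.64, 0.299, 0.641, -0.299]
wrist_force: [-0.2, 0.5, -0.1]
finger_gap: 0.0856
```

Emit:
{"name": "servo_tool", "arguments": {"increments": [{"offset": [0, 0, 0], "yaw": 0}, {"offset": [0, 0, 0], "yaw": 0}, {"offset": [0, 0, 0], "yaw": 0}, {"offset": [0, 0, 0], "yaw": 0}, {"offset": [0, 0, 0], "yaw": 0}, {"offset": [0, 0, 0], "yaw": 0}, {"offset": [0, 0, 0], "yaw": 0}, {"offset": [0, 0, 0], "yaw": 0}], "claw": 0, "force": 40}}

```text
clock: 2.65
tcp_pos: [0.4697, -0.079, 0.0758]
orientation: [0.642, 0.3, 0.64, -0.297]
wrist_force: [2.5, 5.3, 4.5]
finger_gap: 0.0589
```

Emit:
{"name": "servo_tool", "arguments": {"increments": [{"offset": [-0.1, 0.2, 0], "yaw": 4}, {"offset": [-0.1, 0.2, 0], "yaw": 11}, {"offset": [-0.1, 0.2, 0], "yaw": 18}, {"offset": [-0.1, 0.2, 0], "yaw": 25}, {"offset": [-0.1, 0.2, 0], "yaw": 32}, {"offset": [-0.1, 0.2, 0], "yaw": 39}, {"offset": [-0.1, 0.2, 0], "yaw": 46}, {"offset": [-0.1, 0.2, 0], "yaw": 52}]}}

```text
clock: 3.45
tcp_pos: [0.4668, -0.0796, 0.0758]
orientation: [-0.444, -0.549, -0.444, 0.552]
wrist_force: [-11.1, -4.4, 6.9]
finger_gap: 0.0587
```

```bash
python3 - <<'E'
from workcell import env
import cv2
s=env.get_state(); print(s)
for n in ["scene"]:
    p,d=env.read_camera(n); p=p[:,:,::-1]
    if n=="scene": p=cv2.resize(p[150:310,150:350],None,fx=3.7,fy=3.7,interpolation=cv2.INTER_CUBIC)
    cv2.imwrite(f"pics/{n}2.png",p)
E
```

```text
{'clock': 3.45, 'joint_pos': array([-0.33626487,  0.23169055, -0.46840668,  0.87317153, -0.00381898,
        1.44920258]), 'qvel': array([-6.09916132e-04, -2.43016330e-03, -1.34223970e-03,  3.08714112e-03,
       -8.51376136e-04,  1.02527693e+00]), 'tau': array([  2.45490991, -36.40212178,  27.67827272,  -2.59582356,
         1.84407759,  -0.77375393]), 'tcp_pos': array([ 0.46683568, -0.07964584,  0.07583315]), 'orientation': array([-0.44352882, -0.54907664, -0.44358698,  0.55229306]), 'wrist_force': array([-11.0518894 ,  -4.3854727 ,   6.89531629]), 'ft_torque': array([-0.87564275,  1.14306475,  0.22401391]), 'finger_gap': 0.058666588406313405}
```

View pics/scene2.png

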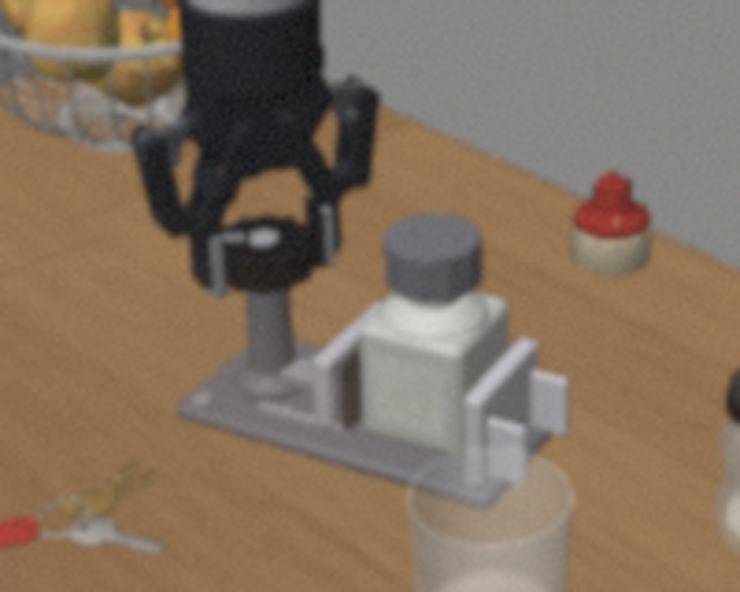

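Emit:
{"name": "servo_tool", "arguments": {"increments": [{"offset": [0.1, -0.1, 0], "yaw": 5}, {"offset": [0.1, -0.1, 0], "yaw": 11}, {"offset": [0.1, -0.1, 0], "yaw": 17}, {"offset": [0.1, -0.1, 0], "yaw": 23}, {"offset": [0.1, -0.1, 0], "yaw": 29}, {"offset": [0.1, -0.1, 0], "yaw": 35}, {"offset": [0.1, -0.1, 0], "yaw": 40}, {"offset": [0.1, -0.1, 0], "yaw": 40}]}}

```text
clock: 4.3
tcp_pos: [0.4649, -0.0785, 0.0757]
orientation: [-0.229, -0.667, -0.229, 0.671]
wrist_force: [-13.3, 0.2, 17.6]
finger_gap: 0.0592
```

Emit:
{"name": "servo_tool", "arguments": {"increments": [{"offset": [0, 0, 0], "yaw": 0}, {"offset": [0, 0, 0], "yaw": 0}, {"offset": [0, 0, 0], "yaw": 0}, {"offset": [0, 0, 0], "yaw": 0}, {"offset": [0, 0, 0], "yaw": -2}, {"offset": [0, 0, 0], "yaw": -8}, {"offset": [0, 0, 0], "yaw": -16}, {"offset": [0, 0, 0], "yaw": -24}], "claw": 1}}

```text
clock: 5.1
tcp_pos: [0.4682, -0.0785, 0.0742]
orientation: [0.366, 0.605, 0.366, -0.605]
wrist_force: [-0.4, 0.0, 0.4]
finger_gap: 0.0856
```

Emit:
{"name": "servo_tool", "arguments": {"increments": [{"offset": [0, -0.15, -0.15], "yaw": -8}, {"offset": [-0.1, -0.15, -0.15], "yaw": -16}, {"offset": [-0.1, -0.15, -0.15], "yaw": -24}, {"offset": [-0.1, -0.15, -0.15], "yaw": -32}, {"offset": [-0.1, -0.15, -0.15], "yaw": -40}, {"offset": [-0.1, -0.15, -0.15], "yaw": -48}, {"offset": [-0.1, -0.15, -0.15], "yaw": -56}, {"offset": [-0.1, -0.15, -0.15], "yaw": -64}]}}

```text
clock: 5.9
tcp_pos: [0.4676, -0.0765, 0.0752]
orientation: [0.631, 0.319, 0.631, -0.319]
wrist_force: [0.2, 0.6, 0.3]
finger_gap: 0.0851
```

```bash
python3 - <<'E'
from workcell import env
import cv2
s=env.get_state(); print(s["tcp_pos"],s["joint_pos"],s["wrist_force"])
for n in ["scene"]:
    p,d=env.read_camera(n); p=p[:,:,::-1]
    if n=="scene": p=cv2.resize(p[150:310,150:350],None,fx=3.7,fy=3.7,interpolation=cv2.INTER_CUBIC)
    cv2.imwrite(f"pics/{n}3.png",p)
E
```

```text
[ 0.46755213 -0.07648272  0.07521644] [-3.31839290e-01  2.30382080e-01 -4.71918814e-01  8.68379919e-01
  3.37547003e-05  6.04842361e-01] [0.15411803 0.6203664  0.33154653]
```

View pics/scene3.png

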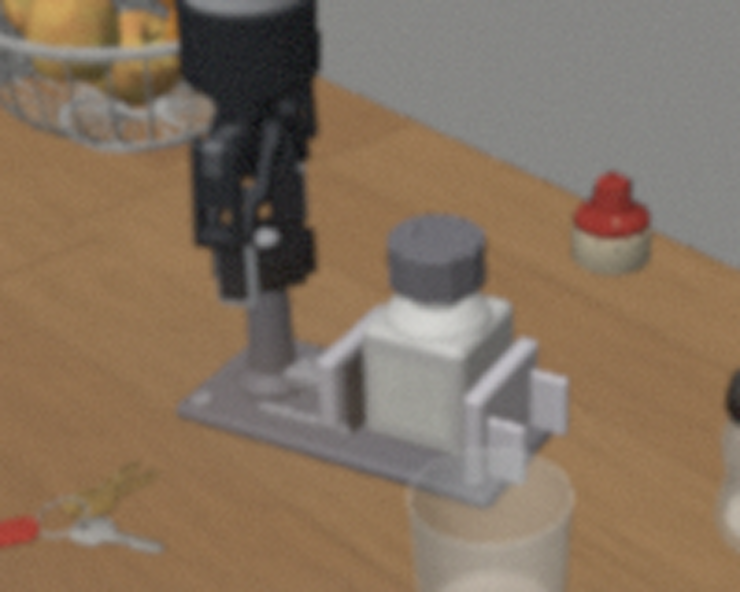

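Emit:
{"name": "servo_tool", "arguments": {"increments": [{"offset": [0, 0, 0], "yaw": 0}, {"offset": [0, 0, 0], "yaw": 0}, {"offset": [0, 0, 0], "yaw": 0}, {"offset": [0, 0, 0], "yaw": 0}, {"offset": [0, 0, 0], "yaw": 0}, {"offset": [0, 0, 0], "yaw": 0}, {"offset": [0, 0, 0], "yaw": 0}, {"offset": [0, 0, 0], "yaw": 4}], "claw": 0, "force": 40}}

```text
clock: 6.75
tcp_pos: [0.4675, -0.0765, 0.0755]
orientation: [0.618, 0.343, 0.618, -0.343]
wrist_force: [-0.9, 0.4, 5.9]
finger_gap: 0.0591
```

Emit:
{"name": "servo_tool", "arguments": {"increments": [{"offset": [0, 0, 0], "yaw": 7}, {"offset": [0, 0, 0], "yaw": 14}, {"offset": [0, 0, 0], "yaw": 21}, {"offset": [0, 0, 0], "yaw": 28}, {"offset": [0, 0, 0], "yaw": 35}, {"offset": [0, 0, 0], "yaw": 42}, {"offset": [0, 0, 0], "yaw": 49}, {"offset": [0, 0, 0], "yaw": 55}]}}

```text
clock: 7.55
tcp_pos: [0.4674, -0.0765, 0.0756]
orientation: [0.389, 0.59, 0.389, -0.59]
wrist_force: [-2.4, 1.0, 5.9]
finger_gap: 0.0586
```

Emit:
{"name": "servo_tool", "arguments": {"increments": [{"offset": [0, 0, 0], "yaw": 5}, {"offset": [0, 0, 0], "yaw": 11}, {"offset": [0, 0, 0], "yaw": 17}, {"offset": [0, 0, 0], "yaw": 23}, {"offset": [0, 0, 0], "yaw": 29}, {"offset": [0, 0, 0], "yaw": 35}, {"offset": [0, 0, 0], "yaw": 35}, {"offset": [0, 0, 0], "yaw": 35}]}}

```text
clock: 8.35
tcp_pos: [0.4673, -0.0764, 0.0755]
orientation: [0.195, 0.68, 0.195, -0.68]
wrist_force: [-1.8, 1.6, 5.8]
finger_gap: 0.0587
```

Emit:
{"name": "servo_tool", "arguments": {"increments": [{"offset": [0, 0, 0], "yaw": 0}, {"offset": [0, 0, 0], "yaw": 0}, {"offset": [0, 0, 0], "yaw": 0}, {"offset": [0, 0, 0], "yaw": -4}, {"offset": [0, 0, 0], "yaw": -12}, {"offset": [0, 0, 0], "yaw": -20}, {"offset": [0, 0, 0], "yaw": -28}, {"offset": [0, 0, 0], "yaw": -36}], "claw": 1}}

```text
clock: 9.15
tcp_pos: [0.4674, -0.0765, 0.0751]
orientation: [-0.397, -0.585, -0.397, 0.585]
wrist_force: [0.4, -1.3, -0.8]
finger_gap: 0.0855
```

Emit:
{"name": "servo_tool", "arguments": {"increments": [{"offset": [0, 0, 0], "yaw": -8}, {"offset": [0, 0, 0], "yaw": -16}, {"offset": [0, 0, 0], "yaw": -24}, {"offset": [0, 0, 0], "yaw": -30}, {"offset": [0, 0, 0], "yaw": -36}, {"offset": [0, 0, 0], "yaw": -40}, {"offset": [0, 0, 0], "yaw": -40}, {"offset": [0, 0, 0], "yaw": -40}]}}

```text
clock: 9.95
tcp_pos: [0.4674, -0.0765, 0.0752]
orientation: [0.572, 0.416, 0.572, -0.416]
wrist_force: [-0.6, -0.7, 0.7]
finger_gap: 0.0854
```

Emit:
{"name": "servo_tool", "arguments": {"increments": [{"offset": [0, 0, 0], "yaw": 0}, {"offset": [0, 0, 0], "yaw": 0}, {"offset": [0, 0, 0], "yaw": 0}, {"offset": [0, 0, 0], "yaw": 0}, {"offset": [0, 0, 0], "yaw": 0}, {"offset": [0, 0, 0], "yaw": 0}, {"offset": [0, 0, 0], "yaw": 0}, {"offset": [0, 0, 0], "yaw": 0}], "claw": 0, "force": 40}}

```text
clock: 10.75
tcp_pos: [0.4675, -0.0765, 0.0756]
orientation: [0.572, 0.416, 0.572, -0.416]
wrist_force: [-1.9, 1.0, 6.1]
finger_gap: 0.0587
```

Emit:
{"name": "servo_tool", "arguments": {"increments": [{"offset": [0, 0, 0], "yaw": 2}, {"offset": [0, 0, 0], "yaw": 4}, {"offset": [0, 0, 0], "yaw": 6}, {"offset": [0, 0, 0], "yaw": 8}, {"offset": [0, 0, 0], "yaw": 10}, {"offset": [0, 0, 0], "yaw": 12}, {"offset": [0, 0, 0], "yaw": 14}, {"offset": [0, 0, 0], "yaw": 16}]}}

```text
clock: 11.55
tcp_pos: [0.4675, -0.078, 0.0756]
orientation: [0.51, 0.489, 0.508, -0.492]
wrist_force: [-2.1, -5.1, 3.6]
finger_gap: 0.0588
```

```bash
python3 - <<'E'
from workcell import env
import cv2,numpy as np
s=env.get_state(); j=s["joint_pos"];print(s["tcp_pos"],j,np.degrees(j[0]-j[5])+90,s["wrist_force"],s["ft_torque"],s["tau"][5])
for n in ["scene"]:
    p,d=env.read_camera(n); p=p[:,:,::-1]
    if n=="scene": p=cv2.resize(p[150:310,150:350],None,fx=3.7,fy=3.7,interpolation=cv2.INTER_CUBIC)
    cv2.imwrite(f"pics/{n}4.png",p)
E
```

```text
[ 0.46749424 -0.07802487  0.07556189] [-0.33214004  0.22982004 -0.47169004  0.86796271 -0.00441765  1.20165707] 2.119898936487729 [-2.09483    -5.11432438  3.55796691] [-1.56684241  0.44505727  1.97032495] 1.5348126366734505
```

View pics/scene4.png

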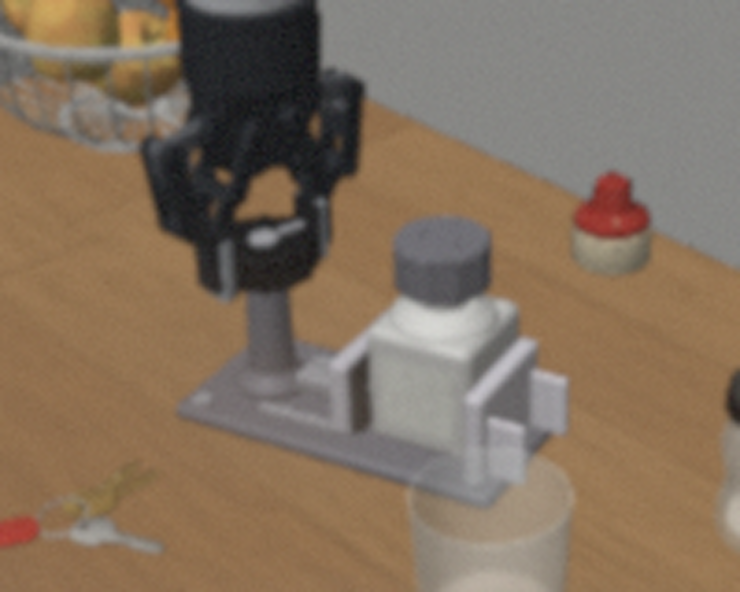

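Emit:
{"name": "servo_tool", "arguments": {"increments": [{"offset": [0, 0, 0], "yaw": -4}, {"offset": [0, 0, 0], "yaw": -6}, {"offset": [0, 0, 0], "yaw": -6}, {"offset": [0, 0, 0], "yaw": -6}, {"offset": [0, 0, 0], "yaw": -6}, {"offset": [-1, 0, 0], "yaw": -6}, {"offset": [-3, 0, 0], "yaw": -6}, {"offset": [-5.5, 0, 0], "yaw": -6}], "claw": 1}}

```text
clock: 12.4
tcp_pos: [0.4666, -0.0762, 0.1308]
orientation: [0.533, 0.464, 0.534, -0.464]
wrist_force: [0.7, 0.1, -0.9]
finger_gap: 0.0855
```

```bash
cat > bar.py <<'E'
from h import *
from workcell import env
import sys
t=sys.argv[1]
s=env.get_state(); m=env.camera_model("wrist"); p,d=env.read_camera("wrist"); p=p[:,:,::-1].copy(); np.save(f"pics/wd{t}.npy",d)
cv2.imwrite(f"pics/wrist{t}.png",p); print(s["tcp_pos"])
np.save(f"pics/wm{t}.npy",m["world_from_camera"])
E
python3 bar.py 5
```

```text
[ 0.46663211 -0.07619032  0.1307748 ]
```

View pics/wrist5.png

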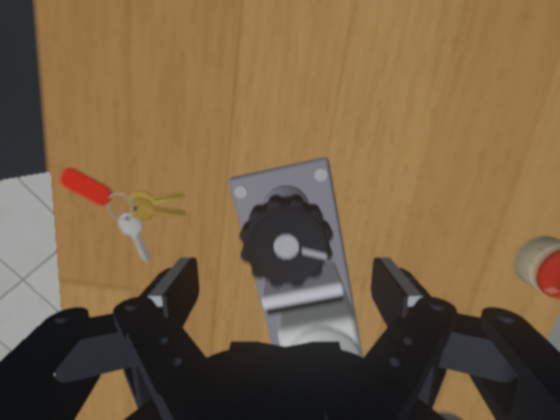

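Emit:
{"name": "servo_tool", "arguments": {"increments": [{"offset": [1.5, 0, 0], "yaw": -2}, {"offset": [3, 0, 0], "yaw": -4}, {"offset": [4.5, 0, 0], "yaw": -6}, {"offset": [5.4, 0, 0], "yaw": -8}, {"offset": [5.5, 0, 0], "yaw": -10}, {"offset": [5.5, 0, 0], "yaw": -10}, {"offset": [5.5, 0, 0], "yaw": -10}, {"offset": [5.5, 0, 0], "yaw": -10}]}}

```text
clock: 13.25
tcp_pos: [0.4678, -0.0766, 0.0759]
orientation: [0.572, 0.416, 0.572, -0.416]
wrist_force: [0.3, -0.6, -0.2]
finger_gap: 0.0858
```

Emit:
{"name": "servo_tool", "arguments": {"increments": [{"offset": [0, 0, 0], "yaw": 0}, {"offset": [0, 0, 0], "yaw": 0}, {"offset": [0, 0, 0], "yaw": 0}, {"offset": [0, 0, 0], "yaw": 0}, {"offset": [0, 0, 0], "yaw": 0}, {"offset": [0, 0, 0], "yaw": 0}, {"offset": [0, 0, 0], "yaw": 0}, {"offset": [0, 0, 0], "yaw": 0}], "claw": 0, "force": 40}}

```text
clock: 14.05
tcp_pos: [0.4675, -0.0766, 0.0759]
orientation: [0.572, 0.416, 0.572, -0.416]
wrist_force: [-1.8, 1.1, 6.5]
finger_gap: 0.0587
```

Emit:
{"name": "servo_tool", "arguments": {"increments": [{"offset": [0, 0, 0], "yaw": 2}, {"offset": [0, 0, 0], "yaw": 4}, {"offset": [0, 0, 0], "yaw": 6}, {"offset": [0, 0, 0], "yaw": 8}, {"offset": [0, 0, 0], "yaw": 10}, {"offset": [0, 0, 0], "yaw": 12}, {"offset": [0, 0, 0], "yaw": 12}, {"offset": [0, 0, 0], "yaw": 12}]}}

```text
clock: 14.85
tcp_pos: [0.4677, -0.0782, 0.0759]
orientation: [0.527, 0.472, 0.525, -0.474]
wrist_force: [-2.6, -5.7, 3.8]
finger_gap: 0.059
```

```bash
python3 - <<'E'
from workcell import env
import numpy as np
s=env.get_state(); j=s["joint_pos"];print(s["tcp_pos"],np.degrees(j[0]-j[5])+90,s["wrist_force"],s["ft_torque"],s["tau"][5])
E
```

```text
[ 0.46765414 -0.07820125  0.07588013] 6.076591132381594 [-2.58427642 -5.66321817  3.79345356] [-1.17016288  0.43929389  1.10413648] 1.111190915107727
```

Emit:
{"name": "servo_tool", "arguments": {"increments": [{"offset": [0, 0, 0], "yaw": 0}, {"offset": [0, 0, 0], "yaw": 0}, {"offset": [0, 0, 0], "yaw": 0}, {"offset": [0, 0, 0], "yaw": 0}, {"offset": [-0.5, 0, 0], "yaw": 0}, {"offset": [-2, 0, 0], "yaw": 0}, {"offset": [-4, 0, 0], "yaw": 0}, {"offset": [-5.5, 0, 0], "yaw": 0}], "claw": 1}}

```text
clock: 15.65
tcp_pos: [0.4676, -0.0764, 0.1316]
orientation: [0.526, 0.473, 0.525, -0.473]
wrist_force: [0.8, -0.4, 0.8]
finger_gap: 0.0853
```

```bash
python3 bar.py 6; python3 - <<'E'
from h import *
from workcell import env
m0=env.camera_model("wrist")
for t in "56":
    m=dict(m0); m["world_from_camera"]=np.load(f"pics/wm{t}.npy")
    p=cv2.imread(f"pics/wrist{t}.png")
    g=cv2.cvtColor(p,cv2.COLOR_BGR2GRAY)
    mk=np.zeros_like(g); mk[205:290,245:330]=(g[205:290,245:330]>90)
    # restrict to wheel disc
    D=np.zeros_like(g); cv2.circle(D,(287,241),36,1,-1); mk*=D
    _,L,S,C=cv2.connectedComponentsWithStats(mk); k=1+S[1:,4].argmax(); v,u=np.nonzero(L==k)
    P=np.array([ray(m,a,b,.107)[:2] for a,b in zip(u,v)]); 
    c=P.mean(0); _,_,V=np.linalg.svd(P-c); a=V[0]; far=P[np.argmax(np.linalg.norm(P-[.4675,-.0764],axis=1))]; h=P.mean(0)
    a*=np.sign(a@(far-np.array([.4675,-.0764]))); print(t,len(u),c,np.degrees(np.arctan2(a[1],a[0])))
E
```

```text
[ 0.46763512 -0.07644839  0.13157481]
5 536 [ 0.46644397 -0.07714044] -74.63753132523608
6 508 [ 0.46636585 -0.07654451] 106.97600608169213
```

View pics/wrist6.png

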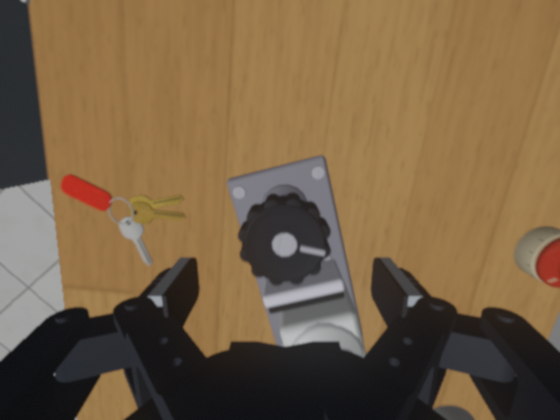

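```bash
python3 - <<'E'
from h import *
from workcell import env
m0=env.camera_model("wrist")
for t,M in (("1",None),("5",1),("6",1)):
    m=dict(m0)
    p=cv2.imread(f"pics/wrist{t}.png"); g=cv2.cvtColor(p,cv2.COLOR_BGR2GRAY)
    hub={"1":(292,231),"5":(286,246),"6":(285,245)}[t]
    D=np.zeros_like(g); cv2.circle(D,hub,42,1,-1); b=((g>75)*D).astype(np.uint8)
    _,L,S,C=cv2.connectedComponentsWithStats(b); k=L[hub[1],hub[0]]; v,u=np.nonzero(L==k)
    r=np.hypot(u-hub[0],v-hub[1]); hb=r<11; hc=(u[hb].mean(),v[hb].mean()); o=(r>15)
    print(t,S[k],hc,(u[o].mean(),v[o].mean()) if o.any() else None)
    if M: m["world_from_camera"]=np.load(f"pics/wm{t}.npy")
    else: continue
    a=ray(m,*hc,.107); c=ray(m,u[o].mean(),v[o].mean(),.107); print(np.degrees(np.arctan2(c[1]-a[1],c[0]-a[0])))
    e=[ray(m,*q,.01) for q in {"5":[(231,180),(326,158)],"6":[(228,180),(323,156)]}[t]]; dd=e[1]-e[0]; print("plate",np.degrees(np.arctan2(dd[1],dd[0])),np.linalg.norm(dd),e)
cr=[cv2.resize(cv2.imread(f"pics/wrist{t}.png")[195:300,230:345],None,fx=3.3,fy=3.3,interpolation=cv2.INTER_CUBIC) for t in "56"]
cv2.imwrite("pics/cmp.png",np.hstack(cr))
E
```

```text
1 [280 220  25  24 471] (np.float64(292.0), np.float64(231.0)) None
5 [273 233  27  27 583] (np.float64(286.0), np.float64(246.0)) None
nan
plate 20.99221987330211 0.08879398479384923 [array([ 0.41321885, -0.05855602,  0.01      ]), array([ 0.4961195 , -0.02674636,  0.01      ])]
6 [271 232  27  26 553] (np.float64(285.0), np.float64(245.0)) None
nan
plate 20.110143693177584 0.0894485424552671 [array([ 0.41229587, -0.05750877,  0.01      ]), array([ 0.49629104, -0.02675404,  0.01      ])]<stdin>:14: RuntimeWarning: Mean of empty slice.
  ret = ret.dtype.type(ret / rcount)
```

View pics/cmp.png

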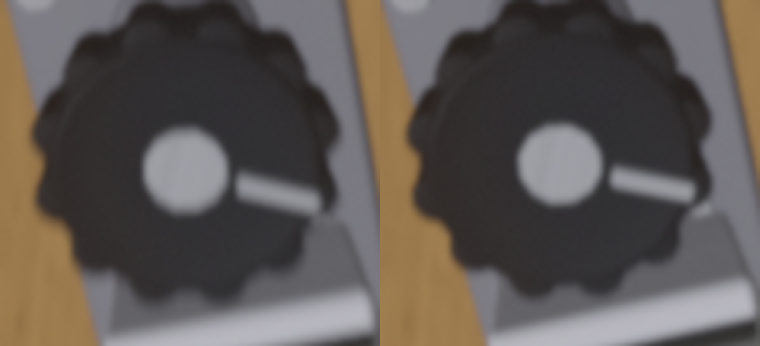

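Emit:
{"name": "servo_tool", "arguments": {"increments": [{"offset": [-2.5, 0, 0], "yaw": 4}, {"offset": [-4, 0.5, 1.5], "yaw": 10}, {"offset": [-4, 1.2, 4], "yaw": 17}, {"offset": [-4, 2, 6.5], "yaw": 24}, {"offset": [-4, 2.8, 9], "yaw": 31}, {"offset": [-4, 3.2, 10.2], "yaw": 38}, {"offset": [-4, 3.2, 10.4], "yaw": 44}, {"offset": [-4, 3.2, 10.4], "yaw": 44}]}}

```text
clock: 16.5
tcp_pos: [0.5101, -0.177, 0.1698]
orientation: [-0.309, -0.636, -0.31, 0.636]
wrist_force: [0.4, 0.6, 0.8]
finger_gap: 0.0853
```

```bash
python3 bar.py 7; python3 - <<'E'
from workcell import env
import cv2,numpy as np
s=env.get_state(); j=s["joint_pos"];print(j,np.degrees(j[0]-j[5])+90)
for n in ["scene","side"]:
    p,d=env.read_camera(n); np.save(f"pics/{n}7.npy",d); cv2.imwrite(f"pics/{n}7.png",p[:,:,::-1])
E
```

```text
[ 0.51005203 -0.17703178  0.16983039]
[-4.82280867e-01  2.71574537e-01 -1.63303514e-01  1.13660795e+00
  1.73409691e-04  1.74997066e+00] -37.89859107509935
```

View pics/wrist7.png

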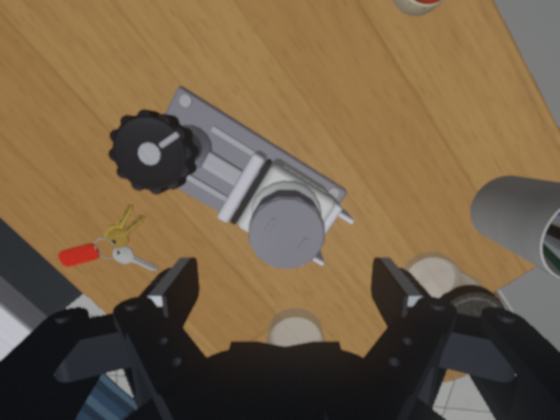

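View pics/scene7.png

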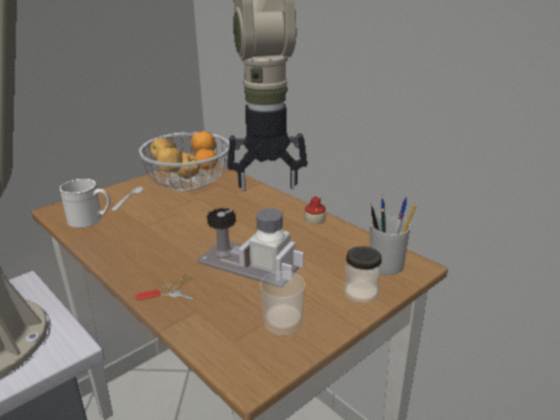

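```bash
python3 - <<'E'
import cv2
p=cv2.imread("pics/wrist7.png"); cv2.imwrite("pics/wrist7c.png",cv2.resize(p[150:285,200:365],None,fx=4.4,fy=4.4,interpolation=cv2.INTER_CUBIC))
for (x,y) in [(285,235),(310,230),(285,262),(265,205),(320,195),(290,188)]: print((x,y),p[y,x])
E
```

```text
(285, 235) [133 125 125]
(310, 230) [133 125 126]
(285, 262) [131 123 125]
(265, 205) [113 105 106]
(320, 195) [154 154 153]
(290, 188) [139 139 137]
```

View pics/wrist7c.png

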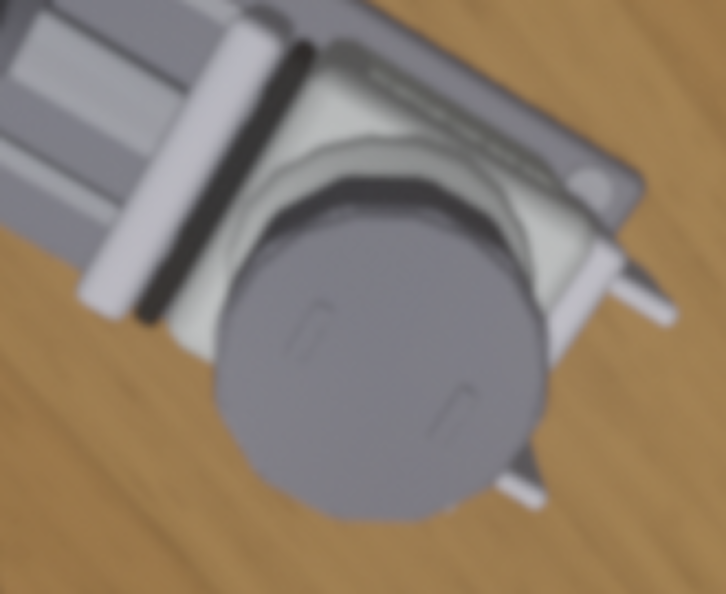

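```bash
python3 - <<'E'
from h import *
from workcell import env
m=dict(env.camera_model("wrist")); m["world_from_camera"]=np.load("pics/wm7.npy")
c=ray(m,286.6,232.3,.1275); print(c)
l=ray(m,248.9,231,.1275);r=ray(m,324.3,231,.1275); print(l,r,np.linalg.norm(l-r),(l+r)/2)
t=np.radians(-37.9); y=np.array([np.cos(t),np.sin(t)]); z=np.array([np.sin(t),-np.cos(t)])
# wheel centre check from same view
w=ray(m,149,153,.107); print("wheel",w)
for nm,q in (("wrist",c[:2]),):
    d=q-[.51005,-.17703]; print(nm,"tool y",d@y*100,"z",d@z*100)
# full-res mask contour for bottom flat direction
p=cv2.imread("pics/wrist7.png")
for n in ["scene","side"]:
    mm=env.camera_model(n); W=cloud(mm,np.load(f"pics/{n}7.npy")).reshape(-1,3)
    Q=W[(abs(W[:,2]-.1275)<.005)&(abs(W[:,0]-.511)<.035)&(abs(W[:,1]+.178)<.035)]; cc,rr=cv2.minEnclosingCircle(Q[:,:2].astype(np.float32)); print(n,len(Q),Q.mean(0),cc,rr,((Q[:,:2].min(0)+Q[:,:2].max(0))/2))
W=cloud(m,np.load("pics/wd7.npy")).reshape(-1,3)
Q=W[(abs(W[:,2]-.1275)<.004)&(abs(W[:,0]-.511)<.035)&(abs(W[:,1]+.178)<.035)]; cc,rr=cv2.minEnclosingCircle(Q[:,:2].astype(np.float32)); print("wristdepth",len(Q),Q.mean(0),cc,rr)
E
```

```text
[ 0.51124454 -0.17669062  0.1275    ]
[ 0.49168304 -0.16020519  0.1275    ] [ 0.53194894 -0.19170191  0.1275    ] 0.051121295237134184 [ 0.51181599 -0.17595355  0.1275    ]
wheel [ 0.46713585 -0.07683323  0.107     ]
wrist tool y 0.07341180863217558 z -0.10015918250625237
scene 317 [ 0.50762444 -0.18155084  0.12685268] (0.5096582770347595, -0.17904183268547058) 0.027608636766672134 [ 0.5092048  -0.17936981]
side 253 [ 0.5103979  -0.18281911  0.12804144] (0.5085592269897461, -0.17837762832641602) 0.02865595370531082 [ 0.51053114 -0.17837763]
wristdepth 4413 [ 0.5112169  -0.17642281  0.12831277] (0.5102630853652954, -0.17787569761276245) 0.02689586952328682
```

Emit:
{"name": "servo_tool", "arguments": {"increments": [{"offset": [1, 0.1, -0.1], "yaw": 0}, {"offset": [2.2, 0.1, -0.1], "yaw": 0}, {"offset": [3.4, 0.1, -0.1], "yaw": 0}, {"offset": [4.6, 0.1, -0.1], "yaw": 0}, {"offset": [5.8, 0.1, -0.1], "yaw": 0}, {"offset": [6.7, 0.1, -0.1], "yaw": 0}, {"offset": [7.1, 0.1, -0.1], "yaw": 0}, {"offset": [7.1, 0.1, -0.1], "yaw": 0}]}}

```text
clock: 17.45
tcp_pos: [0.511, -0.1762, 0.0985]
orientation: [-0.31, -0.635, -0.31, 0.636]
wrist_force: [0.4, 0.0, -0.0]
finger_gap: 0.0853
```

Emit:
{"name": "servo_tool", "arguments": {"increments": [{"offset": [0, 0, 0], "yaw": 0}, {"offset": [0, 0, 0], "yaw": 0}, {"offset": [0, 0, 0], "yaw": 0}, {"offset": [0, 0, 0], "yaw": 0}, {"offset": [0, 0, 0], "yaw": 0}, {"offset": [0, 0, 0], "yaw": 0}, {"offset": [0, 0, 0], "yaw": 0}, {"offset": [0, 0, 0], "yaw": 0}], "claw": 0, "force": 50}}

```text
clock: 18.25
tcp_pos: [0.512, -0.1766, 0.0997]
orientation: [0.31, 0.636, 0.31, -0.635]
wrist_force: [-0.3, -0.1, 4.7]
finger_gap: 0.051
```

```bash
python3 - <<'E'
from workcell import env
import cv2,numpy as np
s=env.get_state(); j=s["joint_pos"];print(j,np.degrees(j[0]-j[5])+90,s["ft_torque"])
for n in ["scene","side"]:
    p,d=env.read_camera(n); p=p[:,:,::-1]; p=p[130:310,170:370]; cv2.imwrite(f"pics/{n}8.png",cv2.resize(p,None,fx=3.3,fy=3.3,interpolation=cv2.INTER_CUBIC))
E
```

```text
[-4.80471387e-01  3.24226232e-01 -2.73003164e-01  9.72198400e-01
  5.08707068e-05  1.75354729e+00] -37.99984157599128 [-0.05058623 -0.1479483  -0.00466343]
```

View pics/scene8.png

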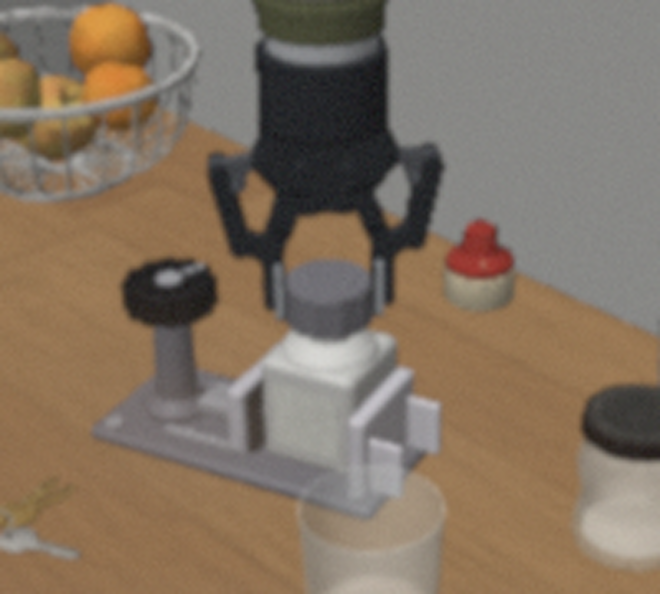

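View pics/side8.png

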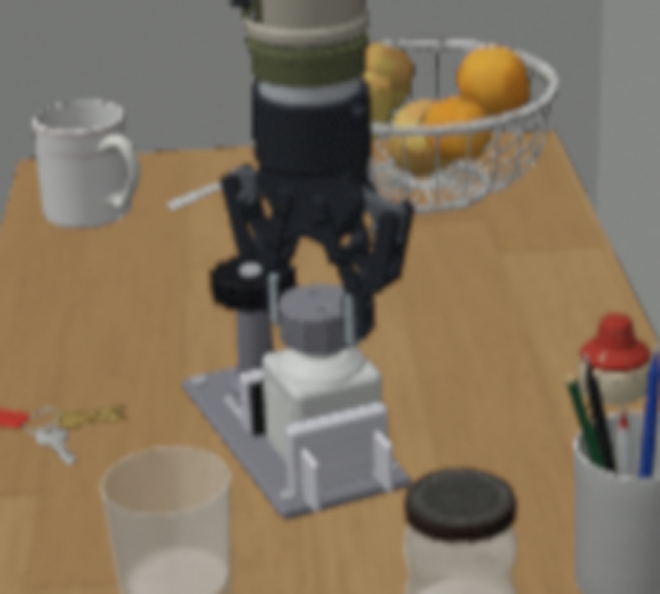

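Emit:
{"name": "servo_tool", "arguments": {"increments": [{"offset": [0.15, 0, 0], "yaw": 0}, {"offset": [0.3, 0, 0], "yaw": 0}, {"offset": [0.45, 0, 0], "yaw": 0}, {"offset": [0.6, 0, 0], "yaw": 0}, {"offset": [0.75, 0, 0], "yaw": 0}, {"offset": [0.85, 0, 0], "yaw": 0}, {"offset": [0.85, 0, 0], "yaw": 0}, {"offset": [0.85, 0, 0], "yaw": 0}]}}

```text
clock: 19.15
tcp_pos: [0.512, -0.1767, 0.0927]
orientation: [0.311, 0.636, 0.309, -0.635]
wrist_force: [-3.3, 1.2, 17.3]
finger_gap: 0.0511
```

Emit:
{"name": "servo_tool", "arguments": {"increments": [{"offset": [0.1, 0, 0], "yaw": 0}, {"offset": [0.1, 0, 0], "yaw": 0}, {"offset": [0.1, 0, 0], "yaw": -4}, {"offset": [0.1, 0, 0], "yaw": -10}, {"offset": [0.1, 0, 0], "yaw": -16}, {"offset": [0.1, 0, 0], "yaw": -22}, {"offset": [0.1, 0, 0], "yaw": -28}, {"offset": [0.1, 0, 0], "yaw": -34}]}}

```text
clock: 19.95
tcp_pos: [0.513, -0.1768, 0.0927]
orientation: [0.485, 0.517, 0.482, -0.515]
wrist_force: [-3.0, 2.3, 21.1]
finger_gap: 0.0515
```

Emit:
{"name": "servo_tool", "arguments": {"increments": [{"offset": [0, 0, 0], "yaw": -7}, {"offset": [0, 0, 0], "yaw": -14}, {"offset": [0, 0, 0], "yaw": -21}, {"offset": [0, 0, 0], "yaw": -28}, {"offset": [0, 0, 0], "yaw": -35}, {"offset": [0, 0, 0], "yaw": -42}, {"offset": [0, 0, 0], "yaw": -49}, {"offset": [0, 0, 0], "yaw": -52}]}}

```text
clock: 20.75
tcp_pos: [0.5121, -0.1766, 0.0927]
orientation: [0.662, 0.252, 0.66, -0.252]
wrist_force: [-6.2, 1.5, 22.9]
finger_gap: 0.0507
```

```bash
python3 - <<'E'
from workcell import env
import cv2,numpy as np
s=env.get_state(); j=s["joint_pos"];print(j,np.degrees(j[0]-j[5])+90,s["ft_torque"])
for n in ["scene","side"]:
    p,d=env.read_camera(n); p=p[:,:,::-1]; p=p[130:310,170:370]; cv2.imwrite(f"pics/{n}9.png",cv2.resize(p,None,fx=3.3,fy=3.3,interpolation=cv2.INTER_CUBIC))
E
```

```text
[-4.80376984e-01  3.29315998e-01 -2.84503465e-01  9.53994268e-01
 -2.83971572e-05  2.49286151e-01] 48.193381931064955 [ 0.50735498  1.03168503 -0.17422638]
```

View pics/side9.png

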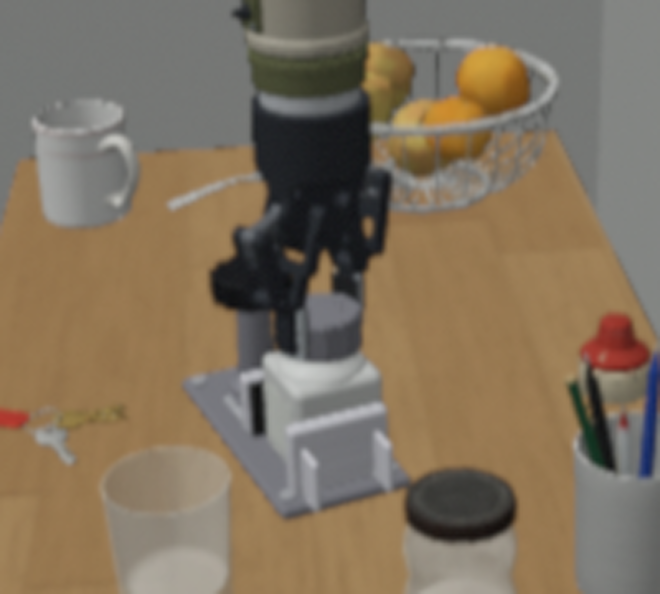

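View pics/scene9.png

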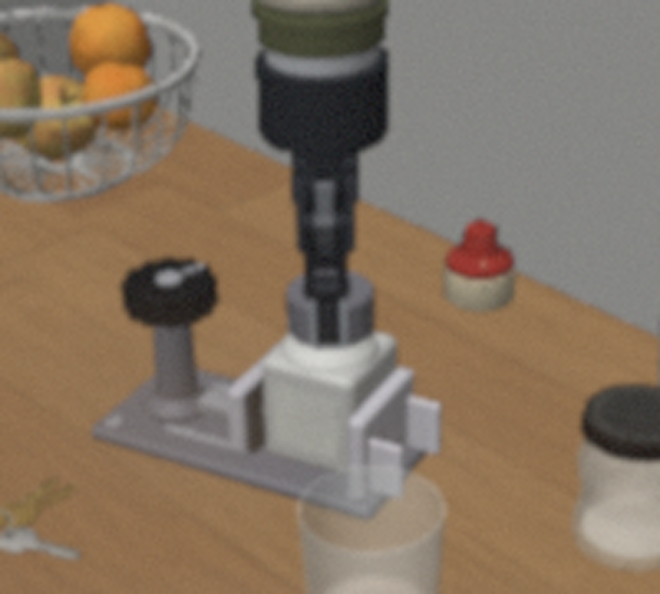

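Emit:
{"name": "servo_tool", "arguments": {"increments": [{"offset": [-0.2, 0, 0], "yaw": 0}, {"offset": [-0.4, 0, 0], "yaw": 0}, {"offset": [-0.6, 0, 0], "yaw": 0}, {"offset": [-0.8, 0, 0], "yaw": 0}, {"offset": [-0.95, 0, 0], "yaw": 0}, {"offset": [-1.1, 0, 0], "yaw": 0}, {"offset": [-1.2, 0, 0], "yaw": 0}, {"offset": [-1.2, 0, 0], "yaw": 0}]}}

```text
clock: 21.65
tcp_pos: [0.5118, -0.1765, 0.1019]
orientation: [0.66, 0.253, 0.66, -0.253]
wrist_force: [3.2, -2.0, 3.8]
finger_gap: 0.0508
```

Emit:
{"name": "servo_tool", "arguments": {"increments": [{"offset": [-0.4, 0, 0], "yaw": 0}, {"offset": [-0.8, 0, 0], "yaw": 0}, {"offset": [-1.2, 0, 0], "yaw": 0}, {"offset": [-1.6, 0, 0], "yaw": 0}, {"offset": [-2, 0, 0], "yaw": 0}, {"offset": [-2.5, 0, 0], "yaw": 0}, {"offset": [-3, 0, 0], "yaw": 0}, {"offset": [-3, 0, 0], "yaw": 0}]}}

```text
clock: 22.45
tcp_pos: [0.512, -0.1766, 0.1328]
orientation: [0.661, 0.253, 0.66, -0.253]
wrist_force: [0.6, 0.0, -0.6]
finger_gap: 0.0512
```

Emit:
{"name": "servo_tool", "arguments": {"increments": [{"offset": [-0.6, 0, 0], "yaw": 0}, {"offset": [-1.6, 0, 0], "yaw": 0}, {"offset": [-2.8, 0, 0], "yaw": 0}, {"offset": [-4.2, 0, 0], "yaw": 0}, {"offset": [-5.6, 0, 0], "yaw": 0}, {"offset": [-7, 0, 0], "yaw": 0}, {"offset": [-7.8, 0, 0], "yaw": 0}, {"offset": [-8.2, 0, 0], "yaw": 0}]}}

```text
clock: 23.25
tcp_pos: [0.512, -0.1766, 0.2153]
orientation: [0.661, 0.253, 0.659, -0.253]
wrist_force: [-0.2, -0.5, 0.2]
finger_gap: 0.0509
```

Emit:
{"name": "servo_tool", "arguments": {"increments": [{"offset": [0, 0, 0], "yaw": 0}, {"offset": [0, 0, 0], "yaw": 0}, {"offset": [0, 0, 0], "yaw": 0}, {"offset": [0, 0, 0], "yaw": 0}, {"offset": [0, 0, 0], "yaw": 0}, {"offset": [0, 0, 0], "yaw": 0}, {"offset": [0, 0, 0], "yaw": 0}, {"offset": [0, 0, 0], "yaw": 0}]}}

```text
clock: 24.05
tcp_pos: [0.5115, -0.1763, 0.2138]
orientation: [0.66, 0.253, 0.66, -0.253]
wrist_force: [-0.5, 0.4, -1.0]
finger_gap: 0.0511
```

```bash
python3 - <<'E'
from h import *
from workcell import env
s=env.get_state(); print(s)
for n in ["scene","side"]:
    p,d=env.read_camera(n); np.save(f"pics/{n}10.npy",d); p=p[:,:,::-1]; cv2.imwrite(f"pics/{n}10f.png",p);p=p[110:310,170:370]; cv2.imwrite(f"pics/{n}10.png",cv2.resize(p,None,fx=3,fy=3,interpolation=cv2.INTER_CUBIC))
E
```

```text
{'clock': 24.05, 'joint_pos': array([-4.80452601e-01,  2.52914008e-01, -7.86274312e-02,  1.23921390e+00,
        2.79270841e-05,  2.52571666e-01]), 'qvel': array([ 3.98013173e-04, -2.83030321e-04,  1.67961625e-03, -7.63268667e-04,
        5.32594027e-05, -1.65803815e-03]), 'tau': array([-1.37108182e-03, -4.44402552e+01,  2.96636260e+01,  3.19627043e-04,
       -3.19021210e-04, -4.03324998e-05]), 'tcp_pos': array([ 0.51145982, -0.17634293,  0.21378465]), 'orientation': array([ 0.66015835,  0.25340794,  0.66012731, -0.25339162]), 'wrist_force': array([-0.49061807,  0.42586746, -1.03839009]), 'ft_torque': array([-0.00580256,  0.03726576,  0.05246233]), 'finger_gap': 0.051138946499079234}
```

View pics/side10.png

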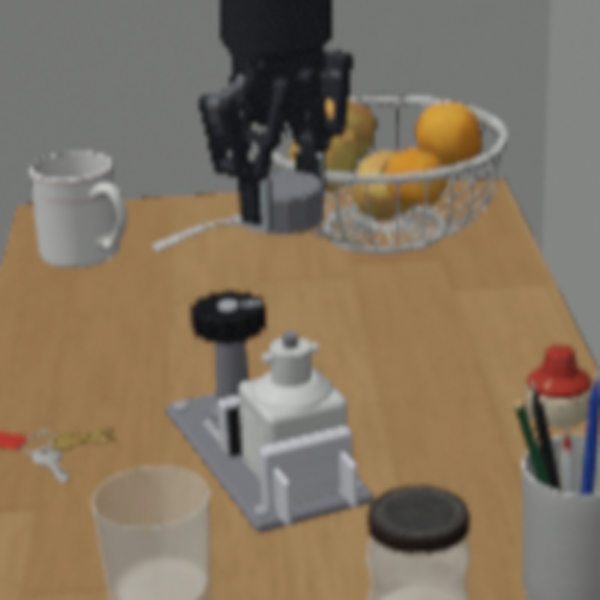

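View pics/scene10.png

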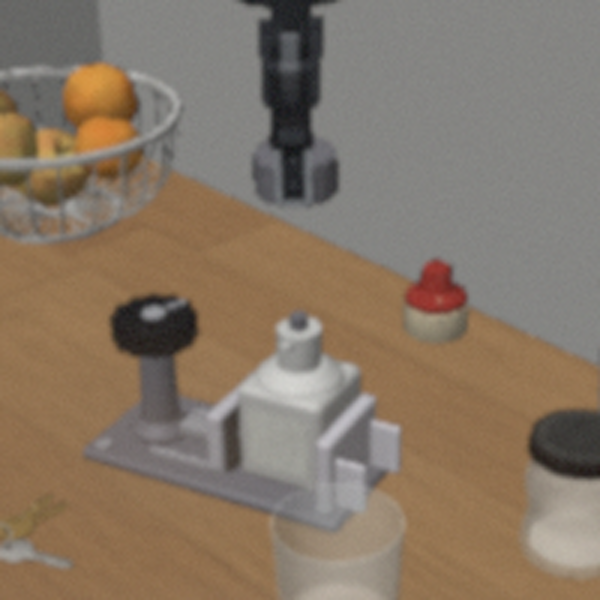

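```bash
python3 - <<'E'
from h import *
from workcell import env
for n in ["scene","side"]:
    m=env.camera_model(n); W=cloud(m,np.load(f"pics/{n}10.npy")).reshape(-1,3)
    Q=W[(np.hypot(W[:,0]-.5115,W[:,1]+.1763)<.032)]
    c=Q[(Q[:,2]>.18)&(Q[:,2]<.26)][:,2]; b=Q[(Q[:,2]<.16)][:,2]
    print(n,np.percentile(c,[1,5,50,95]),"bottle top",np.percentile(b,[95,99,100]))
print(env.hand_in())
E
```

```text
scene [0.21421831 0.21602347 0.23456013 0.24858091] bottle top [0.11771281 0.12497133 0.12645142]
side [0.21558648 0.21768583 0.24013704 0.25414543] bottle top [0.11869776 0.12673384 0.12810333]
the job is handed in; nothing more can be done
None
```

The clamp is closed, the cap is off and held level in the gripper, and the job is handed in at about 24 s of the 61 s allowed.

- **Clamp:** I turned the handwheel clockwise in four grasps, about 200° in all, until it reached its stop. The wrist torque rose to 1.1–2 N m there, against about 0.25 N m of friction. As I let go after the third grasp I turned the tool back a few degrees, so I grasped the wheel again and re-tightened it. The steel bar stood at the same angle before and after that, so the wheel was already at its stop.
- **Cap:** I gripped it across two flats, pressed it down about 7 mm with 17–23 N at the wrist, turned it about 86° anticlockwise and lifted it without resistance.
- **Final checks:** The cap's rim is at about 0.214 m, roughly 9–10 cm above the top of the neck (0.118–0.127 m). The tool points straight down and the grip opening has stayed at 51 mm. In the scene and side pictures the bottle is upright between the closed jaws, and the tumbler, jar and timer look unmoved; I judged that by eye only.
- **Disagreement:** The first wheel position, from the scene and side cameras, was about 5 mm off. The first grasp was therefore off-centre, with up to about 22 N at the wrist. The wrist camera's position was right, and I used it from then on.

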